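Hold a spotting plate flush on a tilted stage

ROBOT

A 6-joint arm with a two-finger parallel gripper is mounted at the origin on a cart in front of the work surface, level with it; the furniture and walls round the work are solid. World frame = base frame: x ahead of the robot, y to its left, z up, the work surface at z = 0. Lengths are in m, angles in rad, forces in N, time in s.
With the tool pointing down it reaches from about 0.25 to 0.725 m from the base axis. Payload 4 kg.
Tool frame: the origin (TCP) lies at the very end of the fingers, on their centre line; the grasp point (between the pads) lies 19 mm behind it (env.grip_point_offset is the z of the grasp point in the tool frame, in m); z points along the fingers, y is the line along which they close (so a half turn about z gives the same grasp; the last joint's range is limited). The gripper opens to 85 mm and grips with 20 to 120 N. Pads are 22 mm wide; open, the fingers measure 114 mm over their backs; the gripper's body (76 mm by 85 mm) begins 54 mm behind the grasp point. The pads swing forward as they close: fully open they stand 13 mm farther back than shut.
Start: joints at [1.147, 0.241, 0.005, 1.335, 0, 1.571], TCP at [0.206, 0.456, 0.231] pointing down, gripper open.
Joint ranges: [-2.72, 2.72], [-1.05, 1.87], [-1.09, 1.28], [-1.99, 2.15], [-1.42, 1.44], [-3.14, 3.14]. Speed limits (rad/s): [2.79, 2.79, 3.14, 3.14, 3.14, 3.14].

INTERFACE

Orientations are given as a rotation vector (axis times angle).
In Python, from cell import env gives the robot as it stands.
- The arm moves only by the tool jog_arm, never from a script. Its argument "commands" is a list of rows, each an object with "xyz": the shift along the world's x, y, z in cm, a list of three; "twist": the turn, a rotation vector about the world's x, y, z in degrees, a list of three; "jaw": the closure, from 0 (fully open) to 1 (shut). A call has 1 to 12 rows; each row is the pose to reach, as a shift and turn from the pose commanded when the call began; what a row does not reach only later rows make up. A row lasts 1/10 s, in which the tool goes at most 50 mm and 8.59 degrees, less where a joint would pass 70% of its speed; a pose out of reach is approached as far as the arm can. A call with a gripper value outside its range is refused whole. The fingers move at their own pace and stop on an object; the grip force is fixed at half the most. Time passes only in rows, so rows that repeat a pose let the fingers close. It gives the time, the measured TCP pose, the force, the opening and the grip force at its end, in the units of the state.
- env.observe(): the state, without advancing time (a new reading comes with each control period).
- env.get_image(name): name is "side" or "top"; returns the picture (480x640x3 uint8, red, green, blue); there is no depth.
- env.get_calibration(name): a dict with "intrinsics" (3x3 intrinsics, pixels), "extrinsics" (4x4, takes a point from camera to world coordinates). Camera axes: x right, y down, z forward; pixel columns grow to the right and rows downward; lengths in m; the calibration is good to about 2 mm. A picture is of the moment at which its call begins. get_calibration takes no time and is no camera call.
- env.hand_in(): hands the job in; it is judged then, once.
Trained networks look in the newest picture that a camera, given by its name, has taken for a name from the list of things; names that differ only in an ending like _2 or _b are one class to them, and where a whole thing is asked for, a point or a joint stands for the part that bears it (a point fixed in the world has none). Each returns a list of dicts, best first, with "p" (0 to 1); they miss things now and then, are a little off and sometimes report something else, mostly with a low value. They report only what shows in the picture. A call takes as long as a camera call. They do not tell look-alikes from the thing itself.
- env.trace(query, camera): "mask" (480x640 bool, what is visible of it) and "box" ([centre column, centre row, width, height] in pixels, round what is visible of it).
The state is a dict: "t": time; "q": joint angles; "qvel": joint speeds; "joint_torque": joint torques, N m; "position": TCP position; "ee_rot": TCP orientation; "wrist_force": force on the tool from outside, world axes, zero at the start; "wrist_torque": the same for the moment, N m; "opening": finger opening in m; "gripper_force": force on a finger pad.
Only numpy, scipy, OpenCV 4.12 (cv2) and the standard library are available. Lean on these libraries where they do the work, as an engineer would, in place of code of your own. Each camera call takes 0.05 s, during which the arm holds its last target. There are 200 camera calls.

TASK

First slide the stop on the tilted stage by its black fin until its right-hand blade edge lies on the line scribed up the sloping face, and leave it there. Then pick the spotting plate off the bench by its rib and hold it flat against that sloping face, half way up it, its rib running straight up the slope and its side up against the right side of the stop's blade. Finish while still gripping the rib and pressing the plate gently (about 10 N) and flush onto the slope; do not put it down or let go.

Things in the scene. Friction and masses are not known exactly. Their poses are not given: they have to be found in the camera images.
- face: Flat grey metal face plate on a tilting stage fixed to the bench; 102 (x) x 170 (y) mm. Origin: centre of its upper face; x up the slope (away from the robot), y left, z out of the face. Slope 0.2 to 0.45 rad, firmly clamped. The plate alone yields on springs along -z, about 2.5 N per mm, up to 8 mm. A thin dark line is scribed up the slope at y = +0.030 m. The stop's rail begins at x = 0.055.
- stop (a joint): Position of the sliding stop along its track, m, growing to the left (+y of face), 0 to 0.125. The blade's right-hand edge lies at y = -0.070 + value in the face frame, so it is on the line at 0.100. Stiff to slide: friction about 4 N; it stays where left.
- stop_grip (a point): Centre of the top of the stop's black upright fin: 12 mm thick in y, 22 mm long up the slope, square to the face, free for 34 mm below this point, where the carriage (20 mm in y, 24 mm in x) begins; the face plane is 48 mm below it. At x = +0.067 m in the face frame. Axes as face.
- stop_edge (a point): Point on the right-hand (-y) side of the stop's steel blade, 6.5 mm above the unpressed face, at x = 0 of face. The blade, 10 mm wide in y, its top 11.5 mm and its underside 1.5 mm above the unpressed face, runs down the slope from the carriage to x = -0.013 m in the face frame. Axes as face.
- plate: Steel spotting plate, 70 (x) x 60 (y) x 12 (z) mm, lying flat on the bench, with an upright dark rib along x in the middle of its top: 44 mm long, 12 mm thick in y, its top 50 mm above the underside. About 0.2 to 0.37 kg. Origin at the centre of the underside (the flat working face), z up through the rib.
Things that resemble listed ones, but are neither listed nor needed, are in the scene too. What is shaped like the plate but green is not meant.

How it is judged:
On the way, in this order (a step that is already met when the one before it is completed fails the run):
1. the stop is on the scribed line (within 4 mm) while the plate still lies on the bench (value of joint stop between 0.096 and 0.104 m and height (world z) of plate below 0.01 m and contact force between the fingers and plate below 0.1 N), for 0.3 s.
2. the plate is lifted clear of the bench (height (world z) of plate above 0.03 m), for 0.2 s.
At the end, for the whole second after the job is handed in: Stop within 5 mm of the line; plate flush with the face (0.04 rad, 2.5 mm), square to it within 0.09 rad, within 16 mm of mid-face up the slope, its side within 6 mm of the blade; gripped, and pressed on with 4 to 30 N, still, through the last second (value of joint stop between 0.095 and 0.105 m and angle between the z axis of plate and the z axis of face, either way round below 0.04 rad and angle between the y axis of plate and the y axis of face, either way round below 0.09 rad and z of plate in the frame of face between -0.0025 and 0.0025 m and x of plate in the frame of face between -0.016 and 0.016 m and y of plate in the frame of stop_edge between -0.036 and -0.028 m and contact force between plate and face between 4 and 30 N and contact force between the fingers and plate above 8 N and linear speed of plate below 0.02 m/s); the arm keeps its last pose, push and grip.
It fails at once if the plate is rammed into the face with more than 50 N (contact force between plate and face above 50 N).
It also fails if it takes over 56 s, if anything falls off the work surface, if the arm or the gripper's body presses on something with over 40 N, if the wrist force passes 120 N, or if a joint passes its speed limit or range.

## Working session

There is one attempt and no reset: what is moved stays moved. The work goes in short steps, Python scripts to look and compute and a tool call to move; the robot and the scene stay as the last step left them, time stands still between calls to the robot, and variables do not carry over. Pictures are saved under pics/ and viewed, at most 13 in all, crops included, and the job is handed in when it is done.

Besides the shell and the picture viewer there is one more tool, called as name(argument=value, ...) on one line, values as JSON. jog_arm: Moves the arm, as the interface text tells. Its arguments: {"type":"object","properties":{"commands":{"type":"array","items":{"type":"object","properties":{"xyz":{"type":"array","items":{"type":"number"}},"twist":{"type":"array","items":{"type":"number"}},"jaw":{"type":"number"}}}}},"required":["commands"]}

```bash
mkdir -p pics; ls
python3 - <<'E'
from cell import env
import cv2,numpy as np
np.set_printoptions(precision=4,suppress=True)
for c in("side","top"):
    im=env.get_image(c); cv2.imwrite(f"pics/{c}0.png",im[...,::-1])
    k=env.get_calibration(c); print(c,np.array(k["intrinsics"]),np.array(k["extrinsics"]))
    for q in("face","stop","plate"):
        for d in env.trace(q,c)[:4]: print(q,round(d["p"],2),np.round(d["box"],1))
s=env.observe();print({k:np.round(v,3) for k,v in s.items()})
E
```

```text
pics
side [[471.5703   0.     317.5069]
 [  0.     471.5703 244.8868]
 [  0.       0.       1.    ]] [[ 0.952  -0.1955  0.2355  0.3133]
 [-0.3061 -0.6192  0.7232 -0.5606]
 [ 0.0045 -0.7605 -0.6493  0.6548]
 [ 0.      0.      0.      1.    ]]
face 0.57 [319.5 280.9  59.3  79.6]
stop 0.79 [334.6 267.   52.2  36.3]
plate 0.8 [252.7 228.6  35.3  32.2]
plate 0.58 [300.1 206.4  33.9  28.9]
top [[588.848    0.     329.4968]
 [  0.     588.848  232.9146]
 [  0.       0.       1.    ]] [[-0.0111 -0.9981  0.0604  0.4533]
 [-0.9997  0.0122  0.0187  0.0718]
 [-0.0194 -0.0602 -0.998   1.1207]
 [ 0.      0.      0.      1.    ]]
face 0.63 [368.5 239.9 104.7  71.6]
stop 0.71 [379.8 225.5  15.   48.8]
plate 0.87 [246.8 282.8  32.3  41.2]
plate 0.6 [225.6 223.8  36.9  28.2]
{'t': np.float64(0.4), 'q': array([1.147, 0.241, 0.005, 1.335, 0.   , 1.571]), 'qvel': array([ 0.001, -0.001,  0.002, -0.   ,  0.001, -0.001]), 'joint_torque': array([ -0.   , -37.178,  25.233,   0.005,  -0.   ,   0.   ]), 'position': array([0.206, 0.456, 0.231]), 'ee_rot': array([-0.661, -3.071,  0.   ]), 'wrist_force': array([ 0.721,  0.2  , -1.344]), 'wrist_torque': array([-0.033,  0.008, -0.01 ]), 'gripper_force': np.float64(0.0), 'opening': np.float64(0.085)}
```

View pics/top0.png

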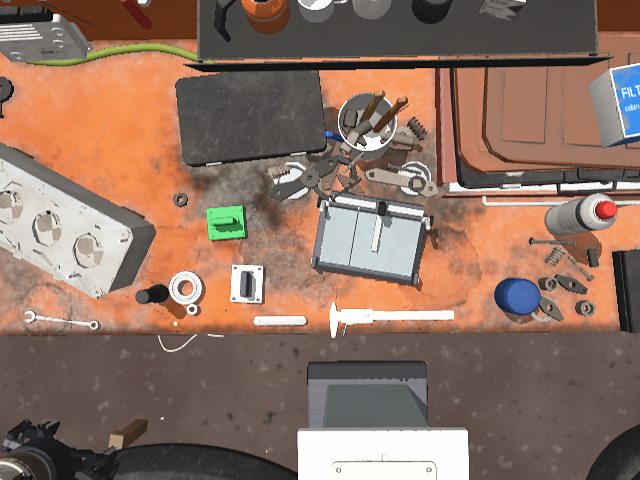

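View pics/side0.png

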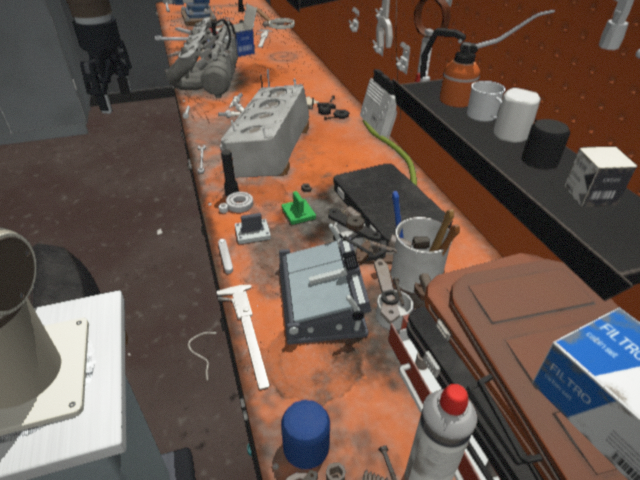

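The top view shows the white plate at about (247,283), the green decoy at (226,223) and the stage at about (370,240), with the fin at about (382,208). I'll zoom in.

Run:
```python
import cv2,numpy as np
a=cv2.imread("pics/top0.png")[185:305,225:440]; a=cv2.resize(a,(788,440),interpolation=cv2.INTER_CUBIC)
cv2.imwrite("pics/topc.png",a)
a=cv2.imread("pics/side0.png")[205:355,225:375]; a=cv2.resize(a,(600,600),interpolation=cv2.INTER_CUBIC)
cv2.imwrite("pics/sidec.png",a)
```

```text
(no output)
```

View pics/topc.png

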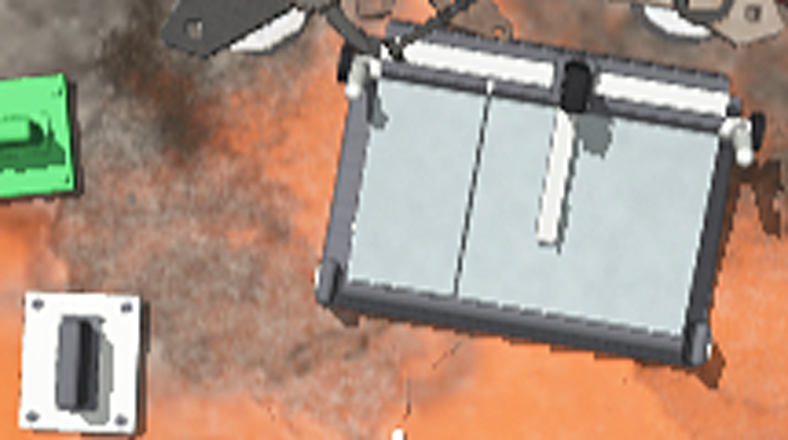

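View pics/sidec.png

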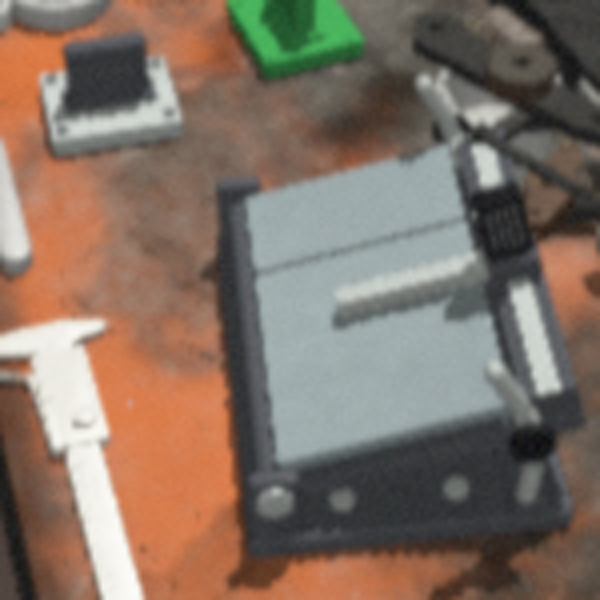

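The crops give corners for the face, scribed line, blade and fin. In the top crop the face corners are (382,78), (722,128), (347,282) and (688,336), and the line runs (490,88) to (455,298). I'll fit the stage and plate poses to both views.

```bash
cat > h.py <<'E'
from cell import env
import cv2,numpy as np
from scipy.spatial.transform import Rotation as Ro
from scipy.optimize import least_squares
np.set_printoptions(precision=4,suppress=True)
def proj(c,P):
    k=env.get_calibration(c);E=np.linalg.inv(np.array(k["extrinsics"]))
    p=np.atleast_2d(P)@E[:3,:3].T+E[:3,3];p=p@np.array(k["intrinsics"]).T
    return p[:,:2]/p[:,2:]
def faceR(yaw,s): return Ro.from_euler("ZY",[yaw,-s])
E
python3 - <<'E'
from h import *
T=lambda L:np.array(L)/3.666+[224.6,184.6]
S=lambda L:np.array(L)/4+[224.6,204.6]
def mod(p):
    v=p[5]
    A=[[.051,.085,0],[.051,-.085,0],[-.051,.085,0],[-.051,-.085,0],[-.051,.03,0],[.051,.03,0],
       [-.013,-.07+v,.0115],[-.013,-.06+v,.0115],[.067,-.065+v,.048]]
    return faceR(p[3],p[4]).apply(A)+p[:3]
t=T([[382,78],[722,128],[347,282],[688,336],[455,298],[490,88],[557,243],[537,239],[577,75]])
s=S([[455,148],[503,413],[245,200],[278,466],[260,270],[465,220],[345,303],[336,290],[498,192]])
f=lambda p:np.r_[(proj("top",mod(p))-t).ravel(),(proj("side",mod(p))-s).ravel()]
r=least_squares(f,[.45,0,.04,-.16,.3,.04],loss="soft_l1");print(r.x);print(r.fun.reshape(-1,4).reshape(2,9,2))
print("grip",mod(r.x)[8])
def pm(p):
    A=[[.035,.03,.012],[.035,-.03,.012],[-.035,.03,.012],[-.035,-.03,.012],[.022,.006,.05],[-.022,.006,.05]]
    return Ro.from_euler("z",p[2]).apply(A)+[p[0],p[1],0]
t2=T([[25,293],[142,294],[20,427],[137,434],[60,316],[57,408]])
s2=S([[160,57],[183,130],[40,88],[56,143]])
g=lambda p:np.r_[(proj("top",pm(p))-t2).ravel(),(proj("side",pm(p))[:4]-s2).ravel()]
r=least_squares(g,[.37,.21,0],loss="soft_l1");print(r.x);print(r.fun.reshape(-1,2))
E
```

```text
[ 0.5019  0.0184  0.056  -0.1772  0.2045  0.0568]
[[[-0.5157 -0.0703]
  [ 0.3415  1.725 ]
  [ 0.2194 -0.761 ]
  [-0.5553 -0.0201]
  [ 0.5095 -0.1358]
  [ 0.2114  2.1795]
  [-0.1898 -0.4227]
  [-0.2511 -0.2514]
  [-0.0401  3.0893]]

 [[-1.3548 -0.1938]
  [ 3.4238 -1.3611]
  [ 0.156  -0.8089]
  [ 0.3474 -0.4663]
  [-1.133   1.1779]
  [ 1.0349  0.7727]
  [-0.9909  0.2407]
  [ 0.5804 -0.4337]
  [ 1.1021  0.7289]]]
grip [0.5554 0.0005 0.1166]
[ 0.4272  0.2489 -0.0391]
[[ 0.4533 -0.2153]
 [ 0.2472  0.4013]
 [ 0.4054  0.5127]
 [ 0.3174 -0.4614]
 [-0.0925  0.8834]
 [-0.1708  0.0645]
 [ 0.9801 -0.4183]
 [ 0.4721 -2.3506]
 [-0.1894 -3.1257]
 [-0.2395 -0.1002]]
```

Run:
```python
from h import *
T=lambda L:np.array(L)/3.666+[224.6,184.6]
S=lambda L:np.array(L)/4+[224.6,204.6]
def mod(p):
    v=p[5]
    A=[[.051,.085,0],[.051,-.085,0],[-.051,.085,0],[-.051,-.085,0],[-.051,.03,0],[.051,.03,0],
       [-.013,-.07+v,.0115],[-.013,-.06+v,.0115],[.078,-.065+v,.048],[.056,-.065+v,.048]]
    return faceR(p[3],p[4]).apply(A)+p[:3]
t=T([[382,78],[722,128],[347,282],[688,336],[455,298],[490,88],[557,243],[537,239],[579,62],[574,108]])
s=S([[455,148],[503,413],[245,200],[278,466],[260,270],[465,220],[345,303],[336,290],[498,192],[0,0]])
wt=np.array([1,1,1,1,1,1,1,1,1,.0]);ws=np.array([1,.3,1,1,1,1,1,1,0,0])
f=lambda p:np.r_[((proj("top",mod(p))+p[6:8]-t)*wt[:,None]).ravel(),((proj("side",mod(p))+p[8:]-s)*ws[:,None]).ravel(),p[6:]*1.]
for s0 in (None,.25,.3,.35):
    lb=np.full(10,-9.);ub=np.full(10,9.)
    if s0: lb[4]=s0-1e-4;ub[4]=s0+1e-4
    r=least_squares(f,[.5,0.02,.05,-.16,s0 or .3,.05,0,0,0,0],bounds=(lb,ub),loss="soft_l1");print(r.cost,r.x)
    if s0 is None: p0=r.x
    if s0==.3:p1=r.x
out=[]
for c,(x0,y0,x1,y1),n in(("top",(295,185,440,290),5),("side",(270,225,375,345),5)):
    im=cv2.resize(cv2.imread(f"pics/{c}0.png")[y0:y1,x0:x1],None,fx=n,fy=n,interpolation=cv2.INTER_CUBIC)
    for p,col in((p0,(0,0,255)),(p1,(255,0,0))):
        q=((proj(c,mod(p))-[x0,y0]+.5)*n).astype(int)
        for a,b in((0,1),(1,3),(3,2),(2,0),(4,5),(6,7),(8,9)): cv2.line(im,q[a].tolist(),q[b].tolist(),col,1)
    cv2.imwrite(f"pics/ov_{c}.png",im)
```

```text
7.443225675863227 [ 0.5019  0.0183  0.0565 -0.1737  0.2024  0.0566 -0.078  -0.0589  0.066
  0.1487]
9.837972620802828 [ 0.5021  0.0184  0.0571 -0.1769  0.2499  0.0567 -0.0249 -0.0842 -0.0531
  0.2619]
16.042976643971237 [ 0.5021  0.0186  0.058  -0.1806  0.2999  0.0565  0.0005 -0.0995 -0.1223
  0.2729]
24.18315941925986 [ 0.5022  0.0187  0.0593 -0.1838  0.3499  0.0562 -0.0134 -0.1348 -0.1903
  0.2784]
```

View pics/ov_top.png

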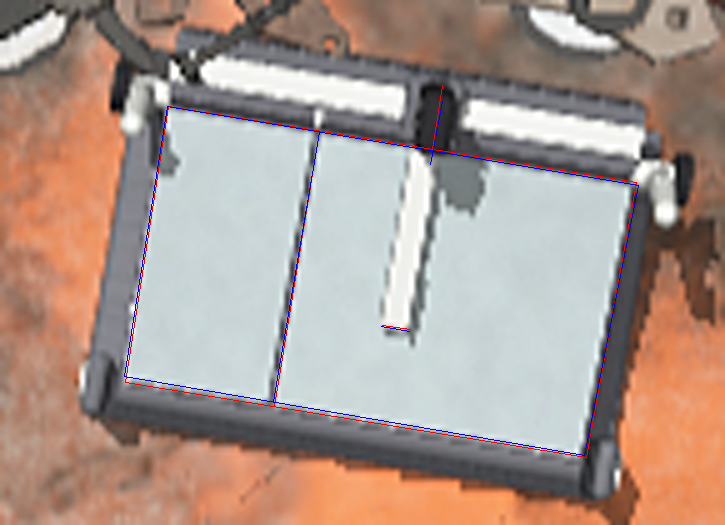

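View pics/ov_side.png

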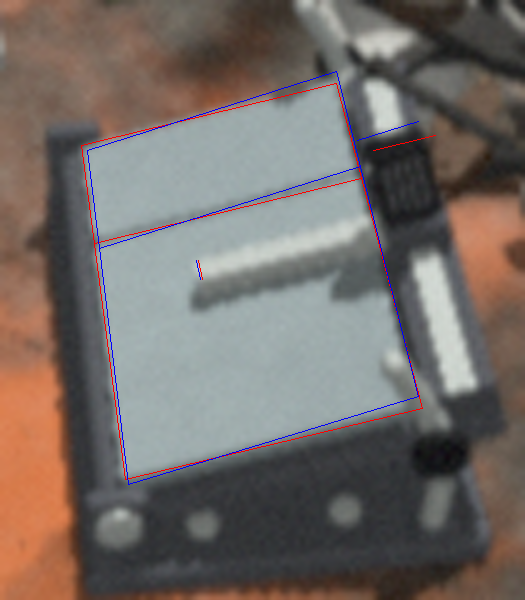

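The overlay matches in the top view (blade end at crop (397,328)). The side view leaves the slope somewhere in 0.2–0.3. I'll measure the scribed line itself at subpixel level in both views to fix the slope.

Run:
```python
from h import *
def line(c,a,b,n=30,w=4):
    g=cv2.GaussianBlur(cv2.imread(f"pics/{c}0.png"),(0,0),.6).astype(np.float32).sum(2)
    a,b=np.array(a,float),np.array(b,float);d=(b-a)/np.linalg.norm(b-a);nn=np.array([-d[1],d[0]]);P=[]
    for t in np.linspace(.12,.85,n):
        o=np.arange(-w,w+.1,.2);q=(a+t*(b-a))+o[:,None]*nn
        v=cv2.remap(g,q[:,0].astype(np.float32),q[:,1].astype(np.float32),1).ravel()
        m=np.clip(np.median(v)-v-20,0,None)
        if m.sum()>0:P.append(q.T@m/m.sum())
    P=np.array(P).astype(np.float32)
    vx,vy,x,y=cv2.fitLine(P,cv2.DIST_HUBER,0,.01,.01).ravel()
    print(c,len(P),np.std((P-[x,y])@[-vy,vx]),np.abs((P-[x,y])@[-vy,vx]).max())
    return np.array([[x,y],[x+10*vx,y+10*vy]])
def plane(c,L):
    k=env.get_calibration(c);E=np.array(k["extrinsics"]);r=np.c_[L,[1,1]]@np.linalg.inv(np.array(k["intrinsics"])).T@E[:3,:3].T
    n=np.cross(*r);n/=np.linalg.norm(n);return n,n@E[:3,3]
Lt=line("top",(349.7,265.5),(358.2,211.5)); Ls=line("side",(289.5,273),(341.5,259.5))
n1,d1=plane("top",Lt);n2,d2=plane("side",Ls)
u=np.cross(n1,n2);u/=np.linalg.norm(u);u*=np.sign(u[0])
x=np.linalg.lstsq(np.array([n1,n2,[1,0,0]]),[d1,d2,.5],rcond=None)[0]
print("dir",u,"yaw",np.arctan2(u[1],u[0]),"slope",np.arcsin(u[2]),"pt at x=.5",x)
```

```text
top 30 0.07014195 0.16370332
side 30 0.06322947 0.13898286
dir [ 0.9585 -0.1726  0.2269] yaw -0.17813539634946066 slope 0.2288934955835959 pt at x=.5 [0.5    0.0505 0.0553]
```

```bash
cat >> h.py <<'E'
FC=np.array([.502,.019,.0567]);YAW,SL=-.178,.229
FR=faceR(YAW,SL)
TF=Ro.from_matrix(FR.as_matrix()@np.diag([-1,1,-1]))   # tool square to face
TP=Ro.from_euler("z",-.039)*Ro.from_matrix(np.diag([-1.,1,-1])) # tool over plate
def F(x,y,z): return FC+FR.apply([x,y,z])
def st():
    s=env.observe();return np.array(s["position"]),Ro.from_rotvec(s["ee_rot"]),s
def rel(n,p,R,fromp=None,fromR=None):
    p0,R0,s=st(); p0=p0 if fromp is None else fromp;R0=R0 if fromR is None else fromR
    print(n,"cm",np.round((p-p0)*100,2),"deg",np.round((R*R0.inv()).as_rotvec(degrees=True),2))
def tool():
    p,R,s=st();l=FR.inv().apply(p-FC)
    print("t",s["t"],"tcp in face mm",l*1000,"err deg",(R*TF.inv()).as_rotvec(degrees=True),"wf(face)",FR.inv().apply(s["wrist_force"]),"open",s["opening"],"gf",s["gripper_force"],"q",s["q"])
E
python3 - <<'E'
from h import *
v=.0567
rel("above",F(.067,-.065+v,.09),TF); rel("at",F(.067,-.065+v,.021),TF)
a=F(.067,-.065+v,.021); print("slide43",(F(.067,-.022,.021)-F(.067,-.065,.021))*100)
E
```

```text
above cm [ 33.91 -45.28  -7.16] deg [ -3.88 -12.57  14.03]
at cm [ 35.45 -45.56 -13.88] deg [ -3.88 -12.57  14.03]
slide43 [0.7614 4.2321 0.    ]
```

jog_arm(commands=[{"xyz":[16,-22,0],"twist":[-1.3,-4.2,4.7],"jaw":0.4},{"xyz":[33,-45,-1],"twist":[-3.9,-12.6,14],"jaw":0.4},{"xyz":[33,-45,-1],"twist":[-3.9,-12.6,14],"jaw":0.4},{"xyz":[33,-45,-1],"twist":[-3.9,-12.6,14],"jaw":0.4},{"xyz":[33,-45,-1],"twist":[-3.9,-12.6,14],"jaw":0.4},{"xyz":[33,-45,-1],"twist":[-3.9,-12.6,14],"jaw":0.4},{"xyz":[33,-45,-1],"twist":[-3.9,-12.6,14],"jaw":0.4},{"xyz":[33,-45,-1],"twist":[-3.9,-12.6,14],"jaw":0.4},{"xyz":[33,-45,-1],"twist":[-3.9,-12.6,14],"jaw":0.4},{"xyz":[33.9,-45.3,-7.2],"twist":[-3.9,-12.6,14],"jaw":0.4},{"xyz":[33.9,-45.3,-7.2],"twist":[-3.9,-12.6,14],"jaw":0.4},{"xyz":[33.9,-45.3,-7.2],"twist":[-3.9,-12.6,14],"jaw":0.4}])

```text
t: 1.6
position: [0.5454, 0.0, 0.1578]
ee_rot: [0.263, 2.901, -0.031]
wrist_force: [0.4, 1.1, -0.4]
opening: 0.0515
gripper_force: 0.0
```

Run:
```python
from h import *
tool()
v=.0567
rel("above",F(.067,-.065+v,.09),TF); rel("at",F(.067,-.065+v,.021),TF)
a=env.get_image("side")[190:340,240:440,::-1];b=env.get_image("top")[150:300,290:490,::-1]
cv2.imwrite("pics/g1.png",cv2.resize(np.vstack([a,b]),None,fx=2,fy=2,interpolation=2))
```

```text
t 1.6 tcp in face mm [ 67.7781 -10.9916  88.0216] err deg [-0.0136  0.0041 -0.1759] wf(face) [ 0.1073  1.1173 -0.4337] open 0.05152150613117065 gf 0.0 q [ 0.0262  0.2103 -0.2618  0.8745 -0.047   0.2019]
above cm [-0.07  0.29  0.18] deg [ 0.01 -0.    0.18]
at cm [ 1.47  0.01 -6.54] deg [ 0.01 -0.    0.18]
```

View pics/g1.png

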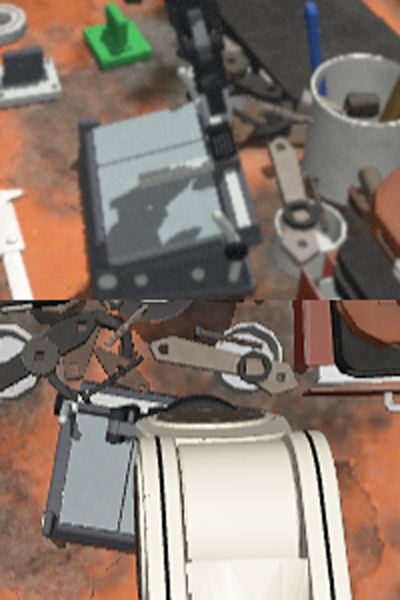

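The side view shows the fingers straight above the fin at about (213,145) in the crop. The top view is hidden by the arm. I'll descend and grip.

jog_arm(commands=[{"xyz":[0.5,0.2,-3],"twist":[0,0,0.2],"jaw":0.4},{"xyz":[1.4,0,-6.5],"twist":[0,0,0.2],"jaw":0.4},{"xyz":[1.4,0,-6.5],"twist":[0,0,0.2],"jaw":0.4},{"xyz":[1.4,0,-6.5],"twist":[0,0,0.2],"jaw":0.4}])

```text
t: 2.1
position: [0.5579, 0.0034, 0.0944]
ee_rot: [0.253, 2.903, -0.029]
wrist_force: [0.7, -0.2, 0.1]
opening: 0.0512
gripper_force: 0.0
```

Run:
```python
from h import *
tool()
```

```text
t 2.1 tcp in face mm [64.8299 -5.4906 23.5617] err deg [0.0138 0.0594 0.2219] wf(face) [ 0.7506 -0.0616 -0.0354] open 0.05118632810844608 gf 0.0 q [ 0.031   0.3011 -0.3251  0.7212 -0.046   0.2   ]
```

jog_arm(commands=[{"xyz":[0.1,-0.3,-0.2],"jaw":0.4},{"xyz":[0.1,-0.3,-0.2],"jaw":1},{"xyz":[0.1,-0.3,-0.2],"jaw":1},{"xyz":[0.1,-0.3,-0.2],"jaw":1},{"xyz":[0.1,-0.3,-0.2],"jaw":1},{"xyz":[0.1,-0.3,-0.2],"jaw":1},{"xyz":[0.1,-0.3,-0.2],"jaw":1}])

```text
$.commands[0]: bad value
```

Run:
```python
from h import *
tool()
```

```text
t 2.1 tcp in face mm [64.8299 -5.4906 23.5617] err deg [0.0138 0.0594 0.2219] wf(face) [ 0.7506 -0.0616 -0.0354] open 0.05118632810844608 gf 0.0 q [ 0.031   0.3011 -0.3251  0.7212 -0.046   0.2   ]
```

Each row seems to need a twist.

jog_arm(commands=[{"xyz":[0.1,-0.2,-0.1],"twist":[0,0,0],"jaw":0.4},{"xyz":[0.1,-0.2,-0.1],"twist":[0,0,0],"jaw":1},{"xyz":[0.1,-0.2,-0.1],"twist":[0,0,0],"jaw":1},{"xyz":[0.1,-0.2,-0.1],"twist":[0,0,0],"jaw":1},{"xyz":[0.1,-0.2,-0.1],"twist":[0,0,0],"jaw":1},{"xyz":[0.1,-0.2,-0.1],"twist":[0,0,0],"jaw":1},{"xyz":[0.1,-0.2,-0.1],"twist":[0,0,0],"jaw":1}])

```text
t: 2.8
position: [0.5602, 0.001, 0.0947]
ee_rot: [0.254, 2.9, -0.028]
wrist_force: [-2.5, 0.8, 6.6]
opening: 0.0114
gripper_force: 59.2
```

Run:
```python
from h import *
tool()
```

```text
t 2.8 tcp in face mm [67.523  -7.4127 23.2376] err deg [ 0.0318 -0.1559  0.1791] wf(face) [-1.0679  0.3117  7.0585] open 0.011449407179042664 gf 59.20191049575806 q [ 0.0261  0.3025 -0.3233  0.7178 -0.0448  0.1959]
```

jog_arm(commands=[{"xyz":[0.25,1.4,0.1],"twist":[0,0,0],"jaw":1},{"xyz":[0.5,2.8,0.1],"twist":[0,0,0],"jaw":1},{"xyz":[0.75,4.2,0.1],"twist":[0,0,0],"jaw":1},{"xyz":[0.75,4.25,0.1],"twist":[0,0,0],"jaw":1},{"xyz":[0.75,4.25,0.1],"twist":[0,0,0],"jaw":1},{"xyz":[0.75,4.25,0.1],"twist":[0,0,0],"jaw":1},{"xyz":[0.75,4.25,0.1],"twist":[0,0,0],"jaw":1}])

```text
t: 3.5
position: [0.568, 0.0443, 0.0948]
ee_rot: [0.253, 2.9, -0.025]
wrist_force: [3.9, 3.5, 1.3]
opening: 0.0106
gripper_force: 59.3
```

Run:
```python
from h import *
tool()
env.get_image("side")
k=env.get_image("side");cv2.imwrite("pics/s2.png",k[...,::-1])
c=cv2.resize(k[205:355,225:375,::-1],(600,600),interpolation=2);cv2.imwrite("pics/s2c.png",c)
```

```text
t 3.5 tcp in face mm [67.5539 36.5806 23.3613] err deg [ 0.131  -0.1437  0.2395] wf(face) [3.4318 4.0916 0.5282] open 0.010563003361765546 gf 59.28699195384979 q [ 0.1107  0.3217 -0.2942  0.7321 -0.0618  0.278 ]
```

View pics/s2c.png

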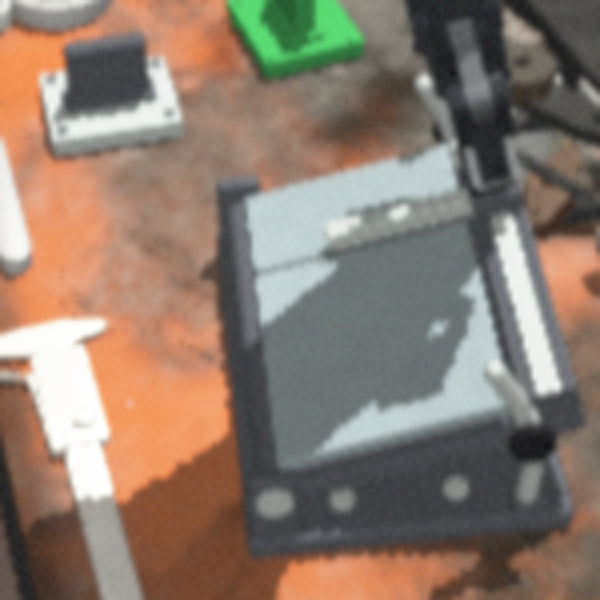

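jog_arm(commands=[{"xyz":[0,0,0],"twist":[0,0,0],"jaw":0.4},{"xyz":[0,0,0],"twist":[0,0,0],"jaw":0.4},{"xyz":[0,0,0],"twist":[0,0,0],"jaw":0.4},{"xyz":[-0.9,0.2,4],"twist":[0,0,0],"jaw":0.4},{"xyz":[-1.8,0.3,8],"twist":[0,0,0],"jaw":0.4},{"xyz":[-1.8,0.3,8],"twist":[0,0,0],"jaw":0.4}])

```text
t: 4.2
position: [0.5518, 0.0464, 0.1802]
ee_rot: [0.254, 2.892, -0.027]
wrist_force: [0.8, 0.3, 0.4]
opening: 0.0512
gripper_force: 0.0
```

Run:
```python
from h import *
tool()
rel("abovePlate",np.array([.427,.249,.11]),TP)
```

```text
t 4.2 tcp in face mm [ 71.0296  35.7655 110.3051] err deg [ 0.0432 -0.5851  0.1723] wf(face) [0.8222 0.4524 0.1878] open 0.05123725015409682 gf 0.0 q [ 0.1203  0.2035 -0.21    0.9276 -0.0666  0.2879]
abovePlate cm [-12.48  20.26  -7.02] deg [ 1.32 13.64  7.77]
```

jog_arm(commands=[{"xyz":[-6,10,0],"twist":[0.7,7,4],"jaw":0.2},{"xyz":[-12.5,20.3,-2],"twist":[1.3,13.6,7.8],"jaw":0.2},{"xyz":[-12.5,20.3,-2],"twist":[1.3,13.6,7.8],"jaw":0.2},{"xyz":[-12.5,20.3,-2],"twist":[1.3,13.6,7.8],"jaw":0.2},{"xyz":[-12.5,20.3,-5],"twist":[1.3,13.6,7.8],"jaw":0.2},{"xyz":[-12.5,20.3,-7],"twist":[1.3,13.6,7.8],"jaw":0.2},{"xyz":[-12.5,20.3,-7],"twist":[1.3,13.6,7.8],"jaw":0.2},{"xyz":[-12.5,20.3,-7],"twist":[1.3,13.6,7.8],"jaw":0.2}])

```text
t: 5.0
position: [0.4238, 0.2487, 0.104]
ee_rot: [-0.059, -3.131, 0.006]
wrist_force: [-0.4, -0.7, 1.9]
opening: 0.0679
gripper_force: 0.0
```

Run:
```python
from h import *
tool(); print(env.observe()["position"])
env.get_image("side");k=env.get_image("top");cv2.imwrite("pics/t3.png",k[...,::-1])
# expected pixel of blade right edge at stop=.1, and of the line, at x=-.01..0.04
for x in(-.005,.01,.025,.04):
    q=proj("top",[F(x,.0306,0),F(x,.0306,.0115),F(x,.0406,.0115)])
    r=int(round(q[0,1])); row=k[r,335:372].astype(int).sum(1)//3
    print(x,q.round(1).tolist(),row)
a=k[185:305,225:440,::-1]
for d in env.trace("stop","top")[:2]: print(d["p"],d["box"])
cv2.imwrite("pics/t3c.png",cv2.resize(a,(788,440),interpolation=2))
```

```text
t 5.0 tcp in face mm [-103.8311  212.2398   72.7834] err deg [ 1.2648 13.641   7.9609] wf(face) [ 0.1912 -0.8076  1.9456] open 0.06789344273718294 gf 0.0 q [ 0.5294  0.327  -0.2267  1.0275  0.0022  0.5673]
[0.4238 0.2487 0.104 ]
-0.005 [[352.7, 241.0], [352.6, 242.1], [347.1, 241.2]] [167 164 164 164 163 165 167 167 166 166 165 164 165 214 200 200 202 205
 152  91  89 176 170 170 168 168 167 167 167 168 166 165 164 167 167 168
 170]
0.01 [[354.0, 232.9], [353.9, 234.0], [348.4, 233.1]] [167 168 167 166 168 165 167 166 166 168 167 168 167 165 154 208 200 203
 205 232  77  91  88 169 167 167 166 167 167 168 169 168 167 167 165 165
 166]
0.025 [[355.4, 224.8], [355.3, 225.8], [349.8, 224.9]] [164 164 165 166 168 168 165 166 165 166 166 167 169 169 168 124 210 200
 201 205 222  92  87 173 167 168 168 167 171 171 170 169 168 168 168 170
 168]
0.04 [[356.8, 216.7], [356.7, 217.6], [351.2, 216.7]] [164 167 165 165 166 165 165 166 166 166 167 167 167 166 166 165 165 211
 204 202 202 211 159  94  97 100  99  97  98  97  98  96  91 172 167 165
 166]
0.84 [355.6, 220.6, 14.3, 48.3]
```

View pics/t3c.png

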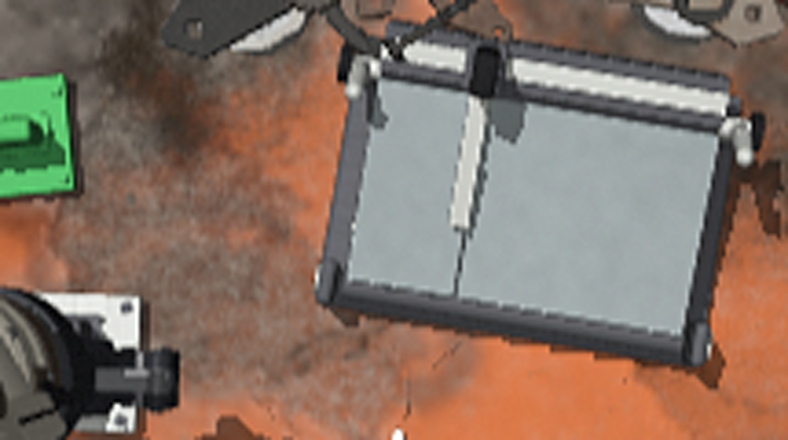

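In the crop the blade's right edge at (470,228) meets the scribed line. From the pixel rows it is within about 1 mm of the line. Now I'll grip the plate's rib.

jog_arm(commands=[{"xyz":[0.3,0,-3.5],"twist":[0,0,0],"jaw":0.2},{"xyz":[0.3,0,-7],"twist":[0,0,0],"jaw":0.2},{"xyz":[0.3,0,-8.4],"twist":[0,0,0],"jaw":0.2},{"xyz":[0.3,0,-8.4],"twist":[0,0,0],"jaw":0.2},{"xyz":[0.3,0,-8.4],"twist":[0,0,0],"jaw":0.2},{"xyz":[0.3,0,-8.4],"twist":[0,0,0],"jaw":1},{"xyz":[0.3,0,-8.4],"twist":[0,0,0],"jaw":1},{"xyz":[0.3,0,-8.4],"twist":[0,0,0],"jaw":1},{"xyz":[0.3,0,-8.4],"twist":[0,0,0],"jaw":1},{"xyz":[0.3,0,-8.4],"twist":[0,0,0],"jaw":1},{"xyz":[0.3,0,-8.4],"twist":[0,0,0],"jaw":1},{"xyz":[0.3,0,-8.4],"twist":[0,0,0],"jaw":1}])

```text
t: 6.35
position: [0.4278, 0.25, 0.0213]
ee_rot: [-0.059, -3.134, 0.001]
wrist_force: [-0.5, 0.5, 6.1]
opening: 0.0113
gripper_force: 59.6
```

Run:
```python
from h import *
p,R,s=st();print(s["position"],s["wrist_force"],s["opening"],(R*TP.inv()).as_rotvec(degrees=True))
# plate corners expected in side view, with pose from tcp y
k=env.get_image("side");cv2.imwrite("pics/s4.png",k[...,::-1])
```

```text
[0.4278 0.25   0.0213] [-0.5279  0.4511  6.0918] 0.0112986399097792 [-0.0341  0.4036  0.0819]
```

jog_arm(commands=[{"xyz":[0,0,4],"twist":[0,0,0],"jaw":1},{"xyz":[0,0,8],"twist":[0,0,0],"jaw":1},{"xyz":[0,0,12],"twist":[0,0,0],"jaw":1},{"xyz":[0,0,14],"twist":[0,0,0],"jaw":1},{"xyz":[0,0,14],"twist":[0,0,0],"jaw":1}])

```text
t: 6.9
position: [0.4288, 0.2502, 0.163]
ee_rot: [-0.059, -3.137, -0.001]
wrist_force: [1.1, 0.7, -3.1]
opening: 0.0111
gripper_force: 59.5
```

Run:
```python
from h import *
p,R,s=st();print(s["position"],s["wrist_force"],s["opening"],(R*TP.inv()).as_rotvec(degrees=True))
rel("hover",F(0,-.0022,.0213+.05),TF)
```

```text
[0.4288 0.2502 0.163 ] [ 1.1084  0.7194 -3.0511] 0.011097820332025549 [0.0319 0.2035 0.0725]
hover cm [  5.69 -23.05  -3.69] deg [ -1.46 -13.26  -8.  ]
```

jog_arm(commands=[{"xyz":[1,-4,0],"twist":[-0.3,-3,-2],"jaw":1},{"xyz":[2,-8,0],"twist":[-0.5,-6,-4],"jaw":1},{"xyz":[3,-12,0],"twist":[-1,-9,-6],"jaw":1},{"xyz":[4,-16,0],"twist":[-1.5,-13.3,-8],"jaw":1},{"xyz":[5,-20,0],"twist":[-1.5,-13.3,-8],"jaw":1},{"xyz":[5.7,-23,-1],"twist":[-1.5,-13.3,-8],"jaw":1},{"xyz":[5.7,-23,-2.5],"twist":[-1.5,-13.3,-8],"jaw":1},{"xyz":[5.7,-23,-3.7],"twist":[-1.5,-13.3,-8],"jaw":1},{"xyz":[5.7,-23,-3.7],"twist":[-1.5,-13.3,-8],"jaw":1},{"xyz":[5.7,-23,-3.7],"twist":[-1.5,-13.3,-8],"jaw":1},{"xyz":[5.7,-23,-3.7],"twist":[-1.5,-13.3,-8],"jaw":1}])

```text
t: 8.0
position: [0.484, 0.0195, 0.1231]
ee_rot: [0.259, 2.907, -0.034]
wrist_force: [-0.6, -0.5, -2.2]
opening: 0.0113
gripper_force: 60.0
```

Run:
```python
from h import *
tool()
rel("20mm above",F(0,-.0022,.0213+.02),TF)
rel("4mm above",F(0,-.0022,.0213+.004),TF)
```

```text
t 8.0 tcp in face mm [-2.2772 -2.681  68.6966] err deg [-0.152   0.3017 -0.0129] wf(face) [-1.0217 -0.5767 -1.9745] open 0.011260200469653276 gf 60.022315979003906 q [ 0.0777  0.1376 -0.453   0.7638 -0.0597  0.249 ]
20mm above cm [ 0.84 -0.1  -2.62] deg [ 0.15 -0.3   0.01]
4mm above cm [ 1.2  -0.17 -4.17] deg [ 0.15 -0.3   0.01]
```

jog_arm(commands=[{"xyz":[0.4,0,-1.3],"twist":[0.1,-0.3,0],"jaw":1},{"xyz":[0.8,-0.1,-2.6],"twist":[0.1,-0.3,0],"jaw":1},{"xyz":[1.1,-0.1,-3.6],"twist":[0.1,-0.3,0],"jaw":1},{"xyz":[1.2,-0.1,-4],"twist":[0.1,-0.3,0],"jaw":1},{"xyz":[1.2,-0.1,-4],"twist":[0.1,-0.3,0],"jaw":1},{"xyz":[1.2,-0.1,-4],"twist":[0.1,-0.3,0],"jaw":1},{"xyz":[1.2,-0.1,-4],"twist":[0.1,-0.3,0],"jaw":1}])

```text
t: 8.7
position: [0.4966, 0.0184, 0.084]
ee_rot: [0.26, 2.9, -0.031]
wrist_force: [-0.2, -0.4, -1.9]
opening: 0.0111
gripper_force: 60.2
```

Run:
```python
from h import *
tool()
k=env.get_image("side");a=k[195:345,250:400,::-1]
n=4;im=cv2.resize(a,None,fx=n,fy=n,interpolation=2)
p,R,s=st();l=FR.inv().apply(p-FC)
C=np.array([[.035,.03,.012],[.035,-.03,.012],[-.035,-.03,.012],[-.035,.03,.012],[-.035,-.03,0],[.035,-.03,0]])+[l[0],l[1],l[2]-.0213]
q=((proj("side",FC+FR.apply(C))-[250,195]+.5)*n).astype(np.int32)
for i in q: cv2.circle(im,i.tolist(),3,(0,0,255),1)
cv2.imwrite("pics/s5.png",im)
```

```text
t 8.7 tcp in face mm [ 1.0799 -1.5779 27.7433] err deg [-0.0427 -0.0954 -0.0372] wf(face) [-0.5129 -0.4202 -1.8515] open 0.011056975254432586 gf 60.1503324508667 q [ 0.0719  0.2075 -0.4896  0.65   -0.0572  0.2441]
```

View pics/s5.png

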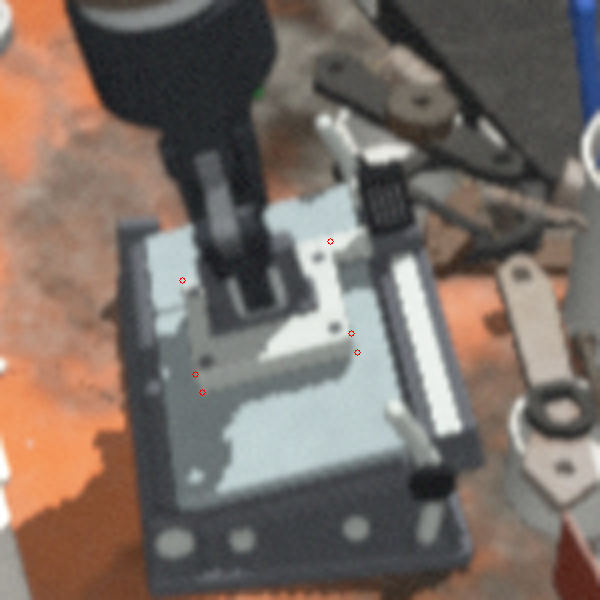

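The plate sits level and square just right of the blade, with lower corners at about (207,390) and (352,350), close to prediction. I'll lower it along the face normal in small steps, watching the force.

jog_arm(commands=[{"xyz":[0.05,-0.12,-0.2],"twist":[0,0,0],"jaw":1},{"xyz":[0.1,-0.14,-0.4],"twist":[0,0,0],"jaw":1},{"xyz":[0.1,-0.14,-0.5],"twist":[0,0,0],"jaw":1},{"xyz":[0.1,-0.14,-0.5],"twist":[0,0,0],"jaw":1},{"xyz":[0.1,-0.14,-0.5],"twist":[0,0,0],"jaw":1}])

```text
t: 9.25
position: [0.497, 0.0168, 0.0782]
ee_rot: [0.26, 2.901, -0.031]
wrist_force: [0.2, 0.4, -2.3]
opening: 0.0108
gripper_force: 60.1
```

Run:
```python
from h import *
tool(); print(env.observe()["wrist_torque"])
```

```text
t 9.25 tcp in face mm [ 0.4796 -3.023  21.9683] err deg [-0.0502 -0.0146 -0.0467] wf(face) [-0.3916  0.4683 -2.2967] open 0.010788175175831716 gf 60.14994263648987 q [ 0.0683  0.2172 -0.4951  0.636  -0.0564  0.2407]
[0.1533 0.372  0.0158]
```

jog_arm(commands=[{"xyz":[0.04,0.03,-0.15],"twist":[0,0,0],"jaw":1},{"xyz":[0.07,0.03,-0.3],"twist":[0,0,0],"jaw":1},{"xyz":[0.07,0.03,-0.3],"twist":[0,0,0],"jaw":1},{"xyz":[0.07,0.03,-0.3],"twist":[0,0,0],"jaw":1}])

```text
t: 9.65
position: [0.498, 0.0169, 0.0757]
ee_rot: [0.26, 2.9, -0.032]
wrist_force: [-2.8, -2.5, 2.5]
opening: 0.0112
gripper_force: 61.2
```

Run:
```python
from h import *
tool(); print(env.observe()["wrist_torque"])
```

```text
t 9.65 tcp in face mm [ 0.8458 -2.7651 19.348 ] err deg [-0.0779 -0.0636 -0.0601] wf(face) [-1.6822 -2.9569  2.9759] open 0.011244426267346268 gf 61.17198944091797 q [ 0.0687  0.2221 -0.497   0.6285 -0.0571  0.2412]
[-0.2527  0.7251 -0.0754]
```

jog_arm(commands=[{"xyz":[0.03,-0.02,-0.1],"twist":[0,0,0],"jaw":1},{"xyz":[0.05,-0.03,-0.2],"twist":[0,0,0],"jaw":1},{"xyz":[0.05,-0.03,-0.2],"twist":[0,0,0],"jaw":1},{"xyz":[0.05,-0.03,-0.2],"twist":[0,0,0],"jaw":1},{"xyz":[0.05,-0.03,-0.2],"twist":[0,0,0],"jaw":1}])

```text
t: 10.15
position: [0.4984, 0.0168, 0.0739]
ee_rot: [0.26, 2.901, -0.031]
wrist_force: [-4.6, -1.0, 6.2]
opening: 0.0108
gripper_force: 61.9
```

Run:
```python
from h import *
tool(); print(env.observe()["wrist_torque"])
k=env.get_image("side");a=k[195:345,250:400,::-1]
cv2.imwrite("pics/s6.png",cv2.resize(a,None,fx=4,fy=4,interpolation=2))
tool()
```

```text
t 10.15 tcp in face mm [ 0.8234 -2.7689 17.4415] err deg [-0.0516 -0.0636 -0.0451] wf(face) [-2.7806 -1.8387  7.0612] open 0.010820153312065059 gf 61.86460733413696 q [ 0.0681  0.2255 -0.4986  0.6234 -0.0565  0.2405]
[-0.2604  0.9375 -0.0823]
t 10.2 tcp in face mm [ 0.8631 -2.7527 17.46  ] err deg [-0.0526 -0.0678 -0.0463] wf(face) [-3.1685 -2.2977  7.8119] open 0.011004160815630425 gf 61.86402082443237 q [ 0.0681  0.2255 -0.4985  0.6234 -0.0565  0.2405]
```

View pics/s6.png

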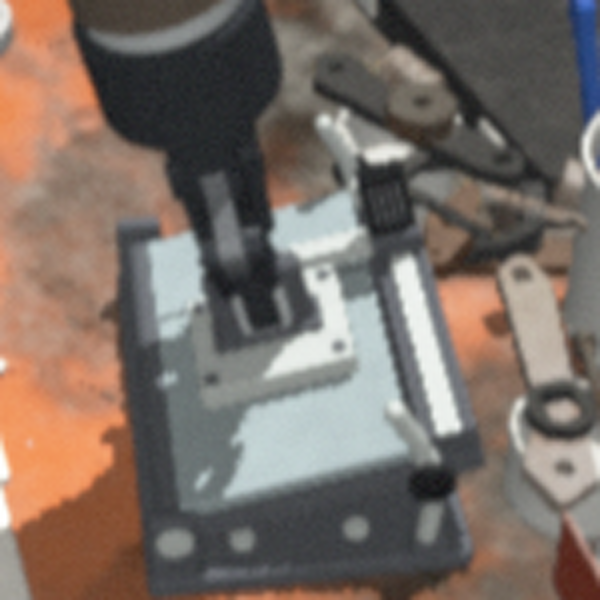

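The plate lies flat on the face, with the blade just beyond its far side at about (330,240). The stiffness matches the springs at 2.4 N/mm. Robot and camera estimates put the gap at 2.6–4.4 mm, so I'll nudge it 1.3 mm left toward the blade.

jog_arm(commands=[{"xyz":[0.01,0.07,0],"twist":[0,0,0],"jaw":1},{"xyz":[0.02,0.13,0],"twist":[0,0,0],"jaw":1},{"xyz":[0.02,0.13,-0.02],"twist":[0,0,0],"jaw":1},{"xyz":[0.02,0.13,-0.02],"twist":[0,0,0],"jaw":1},{"xyz":[0.02,0.13,-0.02],"twist":[0,0,0],"jaw":1}])

```text
t: 10.7
position: [0.4984, 0.0169, 0.0737]
ee_rot: [0.261, 2.9, -0.035]
wrist_force: [-4.7, -6.2, 7.6]
opening: 0.011
gripper_force: 61.9
```

Run:
```python
from h import *
tool(); print(env.observe()["wrist_torque"])
k=env.get_image("side")
p,R,s=st();l=FR.inv().apply(p-FC)
# cross-section over plate edge / blade gap, seen from side camera, at x=+.025 and .03
for x in(.015,.022,.029):
    a=F(x,l[1],l[2]-.0213+.012);b=a+FR.apply([0,.055,0])
    q=proj("side",[a+FR.apply([0,y,0]) for y in np.arange(.02,.050,.001)]).astype(np.float32)
    print(x,q[10],cv2.remap(k.mean(2).astype(np.float32),q[:,0],q[:,1],1).ravel().astype(int))
    bl=proj("side",[F(x,.0306,.0115),F(x,.0406,.0115)]);print("blade exp",bl.tolist(),"plate edge",q[10],q[11])
```

```text
t 10.7 tcp in face mm [ 0.8139 -2.6895 17.2508] err deg [-0.1996 -0.0523 -0.1209] wf(face) [-1.7562 -6.894   8.2377] open 0.011029444334521436 gf 61.918070912361145 q [ 0.0702  0.2262 -0.4983  0.6236 -0.0597  0.2433]
[-0.89    1.013  -0.2263]
0.015 [322.2086 262.2683] [ 66  67  67  67  66  66  67  69  72  75  79  83  89  94  99 105 110 113
 116 118 126 135 144 158 170 180 187 193 197 198]
blade exp [[321.5463787859265, 259.7251336999316], [320.79602337765607, 256.1236806129254]] plate edge [322.2086 262.2683] [322.1324 261.9031]
0.022 [325.8925 261.3097] [206 206 205 205 204 202 196 186 176 163 150 140 144 148 158 173 189 201
 212 223 226 228 229 227 225 222 218 212 209 207]
blade exp [[325.22934578072443, 258.76578605994405], [324.44696113622825, 255.1712668742896]] plate edge [325.8925 261.3097] [325.8131 260.9452]
0.029 [329.5792 260.3504] [161 153 147 144 154 163 170 171 172 165 157 150 153 156 163 179 193 207
 217 227 230 231 231 229 226 223 216 209 204 203]
blade exp [[328.91507130128343, 257.80571987287686], [328.1006098476956, 254.2181459341202]] plate edge [329.5792 260.3504] [329.4965 259.9866]
```

The plate did not slide; friction holds it. The image profile still gives a gap of about 2–3.5 mm, inside the 0–6 mm allowed. I'll take the side load back off and check.

jog_arm(commands=[{"xyz":[-0.02,-0.11,0],"twist":[0,0,0],"jaw":1},{"xyz":[-0.02,-0.11,0],"twist":[0,0,0],"jaw":1},{"xyz":[-0.02,-0.11,0],"twist":[0,0,0],"jaw":1},{"xyz":[-0.02,-0.11,0],"twist":[0,0,0],"jaw":1},{"xyz":[-0.02,-0.11,0],"twist":[0,0,0],"jaw":1}])

```text
t: 11.25
position: [0.4984, 0.0168, 0.0737]
ee_rot: [0.26, 2.9, -0.032]
wrist_force: [-4.5, -2.0, 8.1]
opening: 0.0108
gripper_force: 61.9
```

Run:
```python
from h import *
tool(); print(env.observe()["wrist_torque"])
k=env.get_image("side")
p,R,s=st();l=FR.inv().apply(p-FC)
g=k.mean(2).astype(np.float32)
for x in(.02,.025,.029):
    q=proj("side",[F(x,y,.0115) for y in np.arange(.020,.046,.001)]).astype(np.float32)
    print("blade plane y=20..45",cv2.remap(g,q[:,0],q[:,1],1).ravel().astype(int))
    q=proj("side",[F(x,y,.0077) for y in np.arange(.020,.046,.001)]).astype(np.float32)
    print("plate plane y=20..45",cv2.remap(g,q[:,0],q[:,1],1).ravel().astype(int))
for d in env.trace("plate","side")[:2]: print(d["p"],d["box"])
```

```text
t 11.25 tcp in face mm [ 0.8386 -2.7608 17.3041] err deg [-0.0749 -0.0712 -0.0582] wf(face) [-2.0938 -2.7614  8.771 ] open 0.010823304025321768 gf 61.885260343551636 q [ 0.0684  0.2257 -0.4987  0.6229 -0.057   0.2409]
[-0.3511  0.9694 -0.121 ]
blade plane y=20..45 [124 120 116 114 113 113 118 126 132 144 155 165 178 192 201 210 218 221
 222 223 219 215 211 209 206 204]
plate plane y=20..45 [141 143 139 138 133 127 121 118 116 116 121 129 137 148 159 169 182 194
 204 212 220 223 222 223 219 215]
blade plane y=20..45 [202 193 179 164 157 155 153 167 181 196 209 220 228 230 232 232 231 229
 226 222 217 213 208 204 203 202]
plate plane y=20..45 [213 213 212 206 201 192 178 164 157 155 153 166 180 196 208 220 228 230
 232 232 231 230 227 222 218 214]
blade plane y=20..45 [171 172 171 163 155 152 154 157 169 186 201 212 221 228 229 231 230 227
 224 219 213 207 204 202 200 200]
plate plane y=20..45 [143 148 157 167 171 173 172 163 155 152 154 157 169 184 200 211 220 228
 229 230 230 227 224 220 214 208]
0.79 [317.5, 276.4, 41.7, 44.1]
```

The image puts the blade edge at y≈29 mm and the plate's side at y≈27 mm, so the gap is about 2 mm. The pressing force is about 10 N and everything is still, so I'm handing in.

Run:
```python
from cell import env
print(env.hand_in())
```

```text
the job is handed in; nothing more can be done
None
```

I handed the job in at about 11 s; no verdict came back. By my measurements the stop is within about 1 mm of the line, and the plate is still gripped, flat on the slope at mid-face, pressed at about 10 N, with its side about 2–4 mm from the blade.

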